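Find the full solder tin by its weight

TASK

The three identical red-lidded tins on the electronics desk each have a reel of solder shut inside, and one reel is still full. Heft the tins one at a time from your left to your right, lifting each about 5 cm or more clear of the desk by itself for a moment while the other two stand on the desk, and set each back upright where it stood; then pick the heaviest and hold it up, upright and still, at least 20 cm clear of the desk, with the two lighter tins standing in their places. Finish while still holding it up in the gripper; tip no tin over and leave the other things on the desk where they are.

Things in the scene. Friction and masses are not known exactly. Their poses are not given: they have to be found in the camera images.
- tin_left_center (a point): round closed tin, steel with a red lid, 58 mm across (lid 60), 70 mm tall, standing on the desk; point: its centre, 35 mm above the underside; z: its axis. Weighs 0.2 to 0.7 kg with the reel inside (3 mm of play); the heaviest tin is at least 0.15 kg heavier than each other one; which it is varies and cannot be seen. This is the left one of the three as the robot sees it (largest y).
- tin_mid_center (a point): round closed tin, steel with a red lid, 58 mm across (lid 60), 70 mm tall, standing on the desk; point: its centre, 35 mm above the underside; z: its axis. Weighs 0.2 to 0.7 kg with the reel inside (3 mm of play); the heaviest tin is at least 0.15 kg heavier than each other one; which it is varies and cannot be seen. This is the middle one of the three.
- tin_right_center (a point): round closed tin, steel with a red lid, 58 mm across (lid 60), 70 mm tall, standing on the desk; point: its centre, 35 mm above the underside; z: its axis. Weighs 0.2 to 0.7 kg with the reel inside (3 mm of play); the heaviest tin is at least 0.15 kg heavier than each other one; which it is varies and cannot be seen. This is the right one of the three as the robot sees it (smallest y).
- tin_left: the same tin as tin_left_center, its origin at the centre of its underside
- tin_mid: the same tin as tin_mid_center, its origin at the centre of its underside
- tin_right: the same tin as tin_right_center, its origin at the centre of its underside
- board_a: green circuit board with parts on it, 55 x 85 x 16 mm high, lying on the desk between robot and tins; origin under its centre. To be left where it is.
- board_b: green circuit board, 55 x 85 x 16 mm high, lying on the open notebook (12 mm thick, cream) on the left; origin under its centre. To be left where it is.
- phone: black phone, 62 x 125 x 10 mm, lying on the desk between robot and tins; origin under its centre. To be left where it is.
- pen: blue pen, 125 mm long (its x axis), 10 mm thick, lying between the left and the middle tin; origin under it, 70 mm from its blunt end. To be left where it is.
- tweezers: steel tweezers, 125 mm long (x axis), 6 mm high, lying between the middle and the right tin; origin under its centre. To be left where it is.
- mouse: black computer mouse, 100 x 58 x 34 mm high, right of the right tin; origin under its centre. To be left where it is.
- mug: white mug, 80 mm across, 90 mm tall, handle at its +y side, behind the tins; origin under its centre. To be left where it is.
There are look-alikes about, which are no part of the job. What is shaped like the tin_right but green or purple is not meant. What is shaped like the tin_mid but black or blue is not meant.

How it is judged (in metres and radians):
On the way, in this order (a step that is already met when the one before it is completed fails the run):
1. the left tin is held clear of the desk (underside over 3 cm up) while the other two stand on the desk (height (world z) of tin_left_center above 0.065 m and contact force between tin_left and the fingers above 1 N and height (world z) of tin_mid_center between 0.028 and 0.045 m and angle between each of tin_mid_center, tin_right_center's own z axis and vertical below 0.12 rad and height (world z) of tin_right_center between 0.028 and 0.045 m), for 0.3 s.
2. then the middle tin likewise (height (world z) of tin_mid_center above 0.065 m and contact force between tin_mid and the fingers above 1 N and height (world z) of tin_left_center between 0.028 and 0.045 m and angle between each of tin_left_center, tin_right_center's own z axis and vertical below 0.12 rad and height (world z) of tin_right_center between 0.028 and 0.045 m), for 0.3 s.
3. then the right tin likewise (height (world z) of tin_right_center above 0.065 m and contact force between tin_right and the fingers above 1 N and height (world z) of tin_left_center between 0.028 and 0.045 m and angle between each of tin_left_center, tin_mid_center's own z axis and vertical below 0.12 rad and height (world z) of tin_mid_center between 0.028 and 0.045 m), for 0.3 s.
At the end, for the whole second after the job is handed in: The heaviest tin (its full reel rests on the tin's floor, c0, with 4 to 7.5 N) is held still in the gripper, underside 15 cm or more above the desk, upright within 25 degrees, carried by nothing else; the lighter two stand upright, still and untouched on the desk within 40 mm of their starts (((height (world z) of tin_left_center above 0.185 m and angle between tin_left_center's own z axis and vertical below 0.45 rad and contact force between tin_left and the fingers above 2 N and contact force between tin_left_c0 and anything else between 4 and 7.5 N and linear speed of tin_left below 0.05 m/s and height (world z) of tin_mid_center between 0.028 and 0.045 m and angle between each of tin_mid_center, tin_right_center's own z axis and vertical below 0.12 rad and distance of each of tin_mid_center, tin_right_center from where it was at the start of the episode below 0.04 m and linear speed of each of tin_mid, tin_right below 0.02 m/s and contact force between each of tin_mid, tin_right and the fingers below 0.2 N and contact force between each of tin_mid, tin_right and tin_left below 0.2 N and height (world z) of tin_right_center between 0.028 and 0.045 m) or (height (world z) of tin_mid_center above 0.185 m and angle between tin_mid_center's own z axis and vertical below 0.45 rad and contact force between tin_mid and the fingers above 2 N and contact force between tin_mid_c0 and anything else between 4 and 7.5 N and linear speed of tin_mid below 0.05 m/s and height (world z) of tin_left_center between 0.028 and 0.045 m and angle between each of tin_left_center, tin_right_center's own z axis and vertical below 0.12 rad and distance of each of tin_left_center, tin_right_center from where it was at the start of the episode below 0.04 m and linear speed of each of tin_left, tin_right below 0.02 m/s and contact force between each of tin_left, tin_right and the fingers below 0.2 N and contact force between each of tin_left, tin_right and tin_mid below 0.2 N and height (world z) of tin_right_center between 0.028 and 0.045 m) or (height (world z) of tin_right_center above 0.185 m and angle between tin_right_center's own z axis and vertical below 0.45 rad and contact force between tin_right and the fingers above 2 N and contact force between tin_right_c0 and anything else between 4 and 7.5 N and linear speed of tin_right below 0.05 m/s and height (world z) of tin_left_center between 0.028 and 0.045 m and angle between each of tin_left_center, tin_mid_center's own z axis and vertical below 0.12 rad and distance of each of tin_left_center, tin_mid_center from where it was at the start of the episode below 0.04 m and linear speed of each of tin_left, tin_mid below 0.02 m/s and contact force between each of tin_left, tin_mid and the fingers below 0.2 N and contact force between each of tin_left, tin_mid and tin_right below 0.2 N and height (world z) of tin_mid_center between 0.028 and 0.045 m))); the arm keeps its last pose, push and grip.
It fails at once if a tin is tipped over (leaning more than 45 degrees) (angle between any of tin_left_center, tin_mid_center, tin_right_center's own z axis and vertical above 0.8 rad).
It fails at once if one of the other things on the desk (boards, phone, pen, tweezers, mouse, mug) is shifted by more than 30 mm (distance of any of board_a, board_b, phone, pen, tweezers, mouse, mug from where it was at the start of the episode above 0.03 m).
It also fails if it takes over 72 s, if anything falls off the work surface, if the arm or the gripper's body presses on something with over 40 N, if the wrist force passes 120 N, or if a joint passes its speed limit or range.

ROBOT

A 7-joint arm with a two-finger parallel gripper is mounted at the origin on the work surface. World frame = base frame: x ahead of the robot, y to its left, z up, the work surface at z = 0. Lengths are in m, angles in degrees, forces in N, time in s.
With the tool pointing down it reaches from about 0.425 to 0.875 m from the base axis. Payload 4.7 kg.
Tool frame: the origin (TCP) lies where the fingers leave the gripper's body, on its centre line; the fingertips stand 70 mm ahead of it and the grasp point (between the pads) lies 51 mm ahead of it (env.tip_reach is the distance from the TCP to the fingertips, in m); z points along the fingers, x is the direction in which the jaws open and shut, and the axes are right-handed (so a half turn about z gives the same grasp; the last joint's range is limited). The gripper opens to 87 mm and grips with 3 to 60 N. Pads are 19 mm wide; open, the fingers measure 117 mm over their backs; the gripper's body (75 mm by 190 mm) begins 51 mm behind the grasp point.
Start: joints at [-66.858, 18.392, -4.016, 83.108, 1.295, 78.541, -3.26], TCP at [0.247, 0.601, 0.292] pointing down, gripper open.
Joint ranges: [-163.93, 163.93], [-17.29, 119.83], [-79.2, 71.16], [3.27, 140.29], [-89.18, 269.18], [5.43, 117.66], [-154.24, 154.24]. Speed limits (degrees/s): [147.25, 147.25, 180, 180, 180, 180, 180].

INTERFACE

Orientations are given as [roll, pitch, yaw] about the fixed x, y, z axes, in that order (R = Rz(yaw) Ry(pitch) Rx(roll)).
In Python, from cell import env, optics, order gives the robot as it stands.
- The arm moves only by the shell command python3 -m creep 'ROWS' [FORCE]. ROWS is JSON, a list of rows, each a list of 7 numbers: the shift along the tool's x, y, z in cm, then the turn, a rotation vector about the tool's x, y, z in rad, then the opening, from 0 (shut) to 1 (fully open). A call has 1 to 20 rows; each row shifts and turns the pose as measured when the row begins, along the tool's axes as they then stand; what a row does not reach is not made up. A row lasts 1/10 s, in which the tool goes at most 50 mm and 8.59 degrees, less where a joint would pass 70% of its speed; a pose out of reach is approached as far as the arm can. A call with a gripper value outside its range is refused whole. The fingers move at their own pace and stop on an object; FORCE is the grip in N (left out, the last holds). Time passes only in rows, so rows that do not move let the fingers close. It gives the time, the measured TCP pose, the force and the opening at its end, in the units of the state.
- env.get_obs(): the state, without advancing time (a new reading comes with each control period).
- optics.read_camera(name): name is "side" or "top" or "wrist"; returns a dict with "frame" (420x560x3 uint8, blue, green, red), "z_map" (420x560 float32, m along the optical axis (not along the pixel's ray), 0 where there is no reading), "fx", "fy", "cx", "cy" (pixels), "R" (3x3) and "t" (3): a world point X has camera coordinates R X + t; the wrist camera has in their place "hand_eye" (4x4, takes a point from camera to tool coordinates, whose origin is the TCP and whose axes are the tool frame's). Camera axes: x right, y down, z forward; pixel columns grow to the right and rows downward; lengths in m; the calibration is good to about 2 mm. A picture is of the moment at which its call begins: read the wrist's pose just before it.
- order.sign_off(): hands the job in, once; it reports no verdict.
The state is a dict: "time_s": time; "qpos": joint angles; "joint_velocities": joint speeds; "effort": joint torques, N m; "tool_pos": TCP position; "tool_rot": TCP orientation; "force": force on the tool from outside, world axes, zero at the start; "wrist_torque": the same for the moment, N m; "grip_width": finger opening in m.
Only numpy, scipy, OpenCV 4.12 (cv2) and the standard library are available. Lean on these libraries where they do the work, as an engineer would, in place of code of your own. Each camera call takes 0.05 s, during which the arm holds its last target. There are 200 camera calls.

## Working session

There is one attempt and no reset: what is moved stays moved. The work goes in short steps, Python scripts to look and compute and a shell command to move; the robot and the scene stay as the last step left them, time stands still between calls to the robot, and variables do not carry over. Pictures are saved under pics/ and viewed, on a budget of 10 in all, crops included, one or two more only if the job needs it, and the job is handed in when it is done.

```bash
ls; mkdir -p pics; python3 - <<'E'
from cell import env, optics, order
import cv2,numpy as np
o=env.get_obs()
for k in o: print(k,o[k])
for n in("top","side"):
    c=optics.read_camera(n); cv2.imwrite(f"pics/{n}0.png",c["frame"]); print(n,c["fx"],c["fy"],c["cx"],c["cy"],np.round(c["R"],3).tolist(),np.round(c["t"],3).tolist())
E
```

```text
pics
time_s 0.0
qpos [-66.85850022  18.43840598  -4.01559028  83.17571516   1.29527106
  78.541032    -3.25976587]
joint_velocities [ 0.05192347 -0.05855714  0.03088152  0.03502694 -0.06855671 -0.04850258
 -0.02764258]
effort [ 1.11997970e-04 -4.91273975e+01 -4.04015249e-01 -3.12527668e+01
 -6.38532895e-02  4.40177252e-02  1.76597218e-04]
tool_pos [0.24687824 0.60082769 0.29116169]
tool_rot [1.79993925e+02 1.09892587e-01 6.76686060e+01]
force [-1.13717894  0.11491328  0.64987197]
wrist_torque [-0.03802066 -0.04934031 -0.03856564]
grip_width 0.08735060277053942
top 447.2733657926922 447.2733657926922 284.3216853700714 210.68787311248389 [[-0.016, -1.0, -0.002], [-0.997, 0.016, -0.075], [0.075, 0.0, -0.997]] [0.085, 0.568, 1.297]
side 493.94360826708623 493.94360826708623 278.44688065510076 205.15646085258527 [[0.998, -0.056, 0.0], [-0.034, -0.614, -0.789], [0.045, 0.787, -0.615]] [-0.564, 0.096, 1.238]
```

View pics/top0.png

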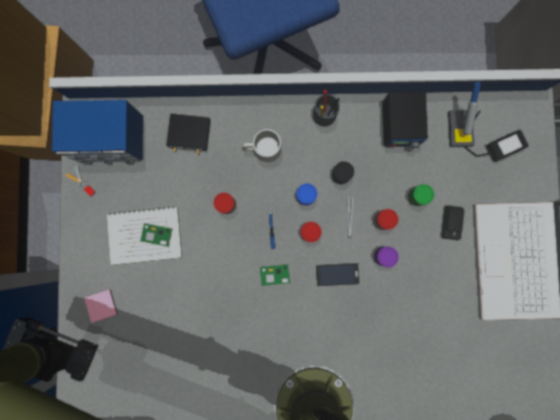

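View pics/side0.png

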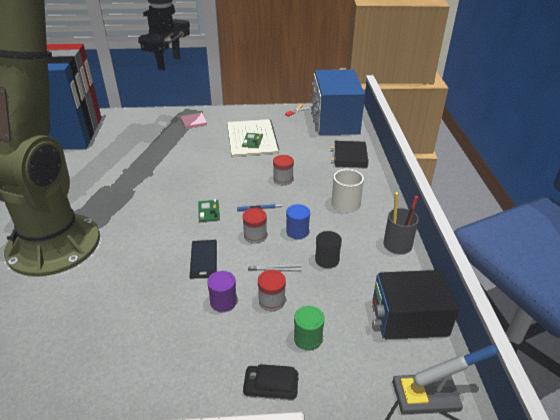

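Top view: the red-lidded tins are at (224,203) left, (311,232) middle and (387,219) right. Same-shaped look-alikes are blue (307,194), black (343,172), green (423,195) and purple (387,257). Only the red-lidded steel ones match the description. Next I'll measure them and make one crop to confirm.

```bash
cat > h.py <<'E'
from cell import env, optics, order
import cv2,numpy as np
def ray(c,u,v,z):
    R=np.array(c["R"]);t=np.array(c["t"]);o=-R.T@t
    d=R.T@np.array([(u-c["cx"])/c["fx"],(v-c["cy"])/c["fy"],1]);return o+d*(z-o[2])/d[2]
def red(c,amin=80):
    h=cv2.cvtColor(c["frame"],cv2.COLOR_BGR2HSV)
    m=(((h[...,0]<8)|(h[...,0]>172))&(h[...,1]>150)&(h[...,2]>70)).astype(np.uint8)
    n,_,s,ce=cv2.connectedComponentsWithStats(m)
    return [(ce[i],s[i,4],s[i,2:4]) for i in range(1,n) if s[i,4]>amin]
def to_tool(p):
    "world displacement to point p in tool axes (cm), from the TCP"
    from scipy.spatial.transform import Rotation as Ro
    o=env.get_obs();return Ro.from_euler('xyz',o["tool_rot"],degrees=True).inv().apply(np.array(p)-o["tool_pos"])*100
E
python3 - <<'E'
from h import *
c=optics.read_camera("top")
for p,a,b in red(c): print("top",p.round(1),a,b,ray(c,*p,.07).round(4),c["z_map"][int(p[1]),int(p[0])])
for n,p,z in(("blue",(307,194),.07),("black",(343,172),.07),("green",(423,195),.07),("purple",(387,257),.07),("pen",(272,231),0),("tweez",(350,217),0),("mug",(267,144),.09),("mouse",(452,222),.03),("board_a",(275,275),.01)): print(n,ray(c,*p,z).round(3))
s=optics.read_camera("side")
for p,a,b in red(s): print("side",p.round(1),a,b,ray(s,*p,.07).round(4))
cv2.imwrite("pics/crop.png",np.vstack([cv2.resize(c["frame"][150:290,190:450],None,fx=2,fy=2),cv2.resize(s["frame"][140:340,190:450][:, :],None,fx=2,fy=1.5)[:300]]))
E
```

```text
top [223.7 202.6] 293 [20 20] [0.5911 0.2477 0.07  ] 1.2725241
top [387.1 218.9] 299 [20 19] [ 0.5372 -0.215   0.07  ] 1.2646117
top [310.5 231.5] 291 [20 19] [0.505  0.0027 0.07  ] 1.2681313
blue [0.612 0.01  0.07 ]
black [ 0.673 -0.094  0.07 ]
green [ 0.604 -0.319  0.07 ]
purple [ 0.43  -0.211  0.07 ]
pen [0.51  0.114 0.   ]
tweez [ 0.548 -0.12   0.   ]
mug [0.753 0.122 0.09 ]
mouse [ 0.527 -0.413  0.03 ]
board_a [0.381 0.106 0.01 ]
side [64.2 46.1] 175 [37  6] [-0.2904  1.1973  0.07  ]
side [282.9 160.2] 165 [19 11] [0.5919 0.2429 0.07  ]
side [254.1 215.5] 274 [23 16] [ 0.5052 -0.003   0.07  ]
side [271.2 280.2] 433 [27 21] [ 0.5375 -0.2216  0.07  ]
```

View pics/crop.png

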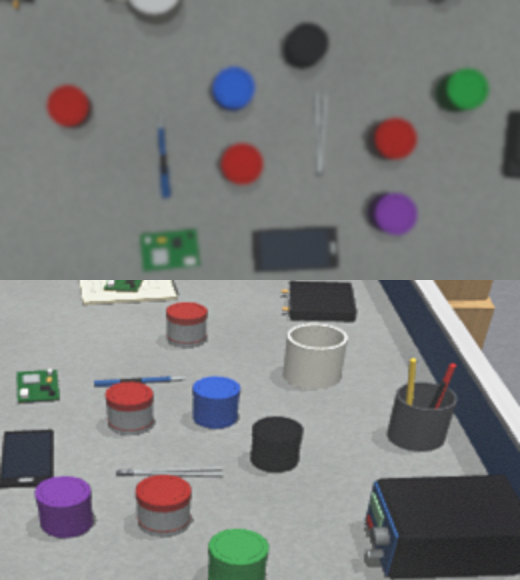

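The crop confirms it: the three steel tins with red lids are the targets, and the purple, blue, black and green cylinders are solid-coloured. All fingers clear the neighbours at the present yaw, so I'll keep it.

```bash
python3 -c "
from h import *
print(to_tool([.591,.246,.20]).round(2))"
```

```text
[-19.75  45.31   9.19]
```

```bash
python3 -m creep '[[-1.6,3.8,0,0,0,0,1],[-1.6,3.8,0,0,0,0,1],[-1.6,3.8,0,0,0,0,1],[-1.6,3.8,0,0,0,0,1],[-1.6,3.8,0.5,0,0,0,1],[-1.6,3.8,0.5,0,0,0,1],[-1.6,3.8,1,0,0,0,1],[-1.6,3.8,1,0,0,0,1],[-1.6,3.8,1,0,0,0,1],[-1.6,3.8,1,0,0,0,1]]' 25; python3 -c "
from h import *
print(to_tool([.591,.246,.20]).round(2),env.get_obs()['tool_rot'])"
```

```text
time_s: 1.2
tool_pos: [0.542, 0.307, 0.2381]
tool_rot: [-179.8, -0.1, 68.7]
force: [0.2, -0.2, 0.0]
grip_width: 0.0869
[-3.91  6.8   3.78] [-1.79765227e+02 -1.18036229e-01  6.86833059e+01]
```

```bash
python3 -m creep '[[-1.9,3.4,1.5,0,0,0,1],[-1.9,3.4,1.5,0,0,0,1],[0,0,0.8,0,0,0,1],[0,0,0,0,0,0,1],[0,0,0,0,0,0,1]]'; python3 - <<'E'
from h import *
from scipy.spatial.transform import Rotation as Ro
o=env.get_obs();c=optics.read_camera("wrist");H=np.array(c["hand_eye"])
T=np.eye(4);T[:3,:3]=Ro.from_euler('xyz',o["tool_rot"],degrees=True).as_matrix();T[:3,3]=o["tool_pos"]
M=np.linalg.inv(T@H);c["R"],c["t"]=M[:3,:3],M[:3,3]
for p,a,b in red(c): print(p.round(),a,b,ray(c,*p,.07).round(4))
cv2.imwrite("pics/w1.png",c["frame"]); print(to_tool([.591,.246,.095]).round(2))
E
```

```text
time_s: 1.7
tool_pos: [0.5969, 0.2353, 0.1959]
tool_rot: [-179.9, 0.2, 68.0]
force: [-0.6, -0.5, 0.6]
grip_width: 0.0871
[290. 210.] 4597 [77 77] [0.5883 0.2497 0.07  ]
[ 0.73 -0.84 10.09]
```

View pics/w1.png

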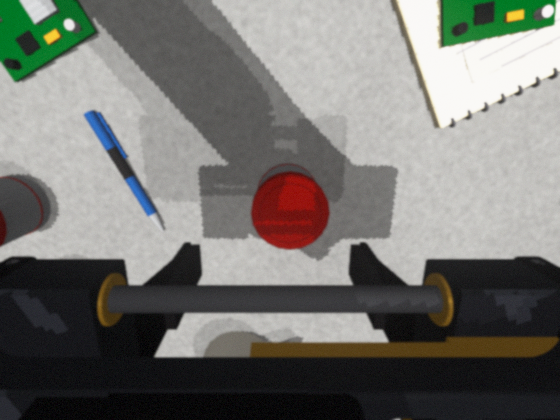

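The wrist view shows the left tin's lid at (290,210), 12 mm off the finger centre. Its position agrees with the top view within 3 mm. Now I'll align, descend and grip.

```bash
python3 -m creep '[[0.9,-1.1,0,0,0,0,1],[0,0,0,0,0,0,1],[0,0,0,0,0,0,1]]';  python3 -c "
from h import *
print(to_tool([.589,.249,.095]).round(2))"
```

```text
time_s: 2.05
tool_pos: [0.5875, 0.2543, 0.1977]
tool_rot: [-179.8, -0.0, 68.4]
force: [-0.4, -0.5, 0.3]
grip_width: 0.0869
[-0.44  0.36 10.27]
```

```bash
python3 -m creep '[[-0.4,0.3,1,0,0,0,1],[0,0,2,0,0,0,1],[0,0,2,0,0,0,1],[0,0,0,0,0,0,1],[0,0,0,0,0,0,1]]';  python3 -c "
from h import *
print(to_tool([.589,.249,.095]).round(2))"
```

```text
time_s: 2.55
tool_pos: [0.5887, 0.2503, 0.1465]
tool_rot: [-180.0, -0.1, 68.6]
force: [0.8, 0.1, 1.1]
grip_width: 0.0874
[-0.12  0.08  5.15]
```

```bash
python3 -m creep '[[-0.1,0.1,2,0,0,0,1],[0,0,2,0,0,0,1],[0,0,1,0,0,0,1],[0,0,0,0,0,0,1]]';  python3 -c "
from h import *
print(to_tool([.589,.249,.095]).round(2))"
python3 -m creep '[[0,0,0,0,0,0,0.3],[0,0,0,0,0,0,0.2],[0,0,0,0,0,0,0.2],[0,0,0,0,0,0,0.2],[0,0,0,0,0,0,0.2],[0,0,0,0,0,0,0.2]]' 25
```

```text
time_s: 2.95
tool_pos: [0.5919, 0.2492, 0.0992]
tool_rot: [179.8, -0.4, 68.5]
force: [-0.6, 0.0, 0.1]
grip_width: 0.0872
[-0.12 -0.27  0.42]
time_s: 3.55
tool_pos: [0.5936, 0.2489, 0.1031]
tool_rot: [179.6, -0.5, 68.5]
force: [0.7, 0.7, -2.0]
grip_width: 0.0583
```

```bash
cat > w.py <<'E'
from h import *
F=[];E=[]
for i in range(6):
    optics.read_camera("top"); o=env.get_obs(); F.append(o["force"]);E.append(o["effort"])
print("t",o["time_s"],"pos",o["tool_pos"].round(4),o["tool_rot"].round(1),"w",round(o["grip_width"],4),"F",np.mean(F,0).round(2),"sd",np.std(F,0).round(2),"eff",np.mean(E,0).round(2))
E
python3 -m creep '[[0,0,-2,0,0,0,0.2],[0,0,-2,0,0,0,0.2],[0,0,-2,0,0,0,0.2],[0,0,-1,0,0,0,0.2],[0,0,0,0,0,0,0.2],[0,0,0,0,0,0,0.2]]' 30; python3 w.py
```

```text
time_s: 4.15
tool_pos: [0.5874, 0.2479, 0.1656]
tool_rot: [-179.7, 0.1, 68.6]
force: [0.0, 0.5, -6.8]
grip_width: 0.0581
t 4.45 pos [0.5878 0.2478 0.1661] [-1.798e+02  1.000e-01  6.850e+01] w 0.0583 F [ 0.12 -0.04 -6.66] sd [0.35 0.5  0.38] eff [ 0.000e+00 -5.342e+01  2.890e+00 -3.179e+01 -3.000e-02  1.200e-01
  0.000e+00]
```

Left: about 6.7 N, held clear. I'll set it back.

```bash
python3 -m creep '[[0,0,2,0,0,0,0.2],[0,0,2,0,0,0,0.2],[0,0,1,0,0,0,0.2],[0,0,0,0,0,0,0.2],[0,0,0,0,0,0,0.2]]'
```

```text
time_s: 4.95
tool_pos: [0.5883, 0.248, 0.1149]
tool_rot: [-179.8, 0.0, 68.5]
force: [0.6, -0.8, -5.9]
grip_width: 0.0583
```

```bash
python3 w.py
```

```text
t 5.25 pos [0.5886 0.2482 0.1156] [-179.9   -0.    68.5] w 0.0583 F [ 0.09 -0.01 -6.52] sd [0.49 0.17 0.32] eff [ 0.000e+00 -5.439e+01  3.140e+00 -3.010e+01 -3.000e-02  1.100e-01
 -0.000e+00]
```

```bash
python3 -m creep '[[0,0,0.8,0,0,0,0.2],[0,0,0.4,0,0,0,0.2],[0,0,0.2,0,0,0,0.2],[0,0,0.2,0,0,0,0.2]]'; python3 w.py
```

```text
time_s: 5.65
tool_pos: [0.5895, 0.2487, 0.1031]
tool_rot: [-179.9, -0.2, 68.5]
force: [-6.7, -3.6, 11.6]
grip_width: 0.0577
t 5.95 pos [0.5895 0.2487 0.1032] [-179.9   -0.2   68.5] w 0.0581 F [-4.94 -2.73  6.48] sd [0.62 0.18 0.53] eff [-5.000e-02 -4.812e+01  2.770e+00 -2.770e+01 -8.000e-02 -1.800e+00
 -2.000e-02]
```

On the desk. I'll release and rise.

```bash
python3 -m creep '[[0,0,-0.1,0,0,0,0.6],[0,0,0,0,0,0,1],[0,0,0,0,0,0,1],[0,0,0,0,0,0,1]]'; python3 -m creep '[[0,0,-2,0,0,0,1],[0,0,-3,0,0,0,1],[0,0,-4,0,0,0,1],[0,0,-2,0,0,0,1],[0,0,0,0,0,0,1]]'; python3 - <<'E'
from h import *
c=optics.read_camera("top")
for p,a,b in red(c): print("top",p.round(1),a,b,ray(c,*p,.07).round(4),c["z_map"][int(p[1]),int(p[0])])
s=optics.read_camera("side")
for p,a,b in red(s): print("side",p.round(1),a,b,ray(s,*p,.07).round(4))
print(to_tool([.504,.002,.2]).round(2))
E
```

```text
time_s: 6.35
tool_pos: [0.5918, 0.2496, 0.1069]
tool_rot: [179.8, -0.5, 68.5]
force: [-0.7, -0.8, 0.6]
grip_width: 0.0745
time_s: 6.85
tool_pos: [0.5926, 0.2495, 0.222]
tool_rot: [179.7, -0.6, 68.5]
force: [0.7, 0.4, 0.3]
grip_width: 0.0869
top [387.1 218.9] 298 [20 19] [ 0.5371 -0.2151  0.07  ] 1.2651066
top [310.5 231.5] 291 [20 19] [0.505  0.0027 0.07  ] 1.2636743
side [70. 46.] 121 [25  6] [-0.2656  1.1963  0.07  ]
side [254.  215.5] 282 [23 16] [ 0.505 -0.003  0.07 ]
side [271.2 280.2] 433 [27 21] [ 0.5374 -0.2215  0.07  ]
[-26.19   0.91   1.7 ]
```

```bash
python3 -m creep '[[-3,0.1,0,0,0,0,1],[-4,0.1,0,0,0,0,1],[-4,0.1,0.3,0,0,0,1],[-4,0.1,0.3,0,0,0,1],[-4,0.1,0.3,0,0,0,1],[-3,0.1,0.3,0,0,0,1],[-2,0,0.3,0,0,0,1],[0,0,0,0,0,0,1],[0,0,0,0,0,0,1]]'
cat > wr.py <<'E'
from h import *
from scipy.spatial.transform import Rotation as Ro
import sys
o=env.get_obs();c=optics.read_camera("wrist");H=np.array(c["hand_eye"])
T=np.eye(4);T[:3,:3]=Ro.from_euler('xyz',o["tool_rot"],degrees=True).as_matrix();T[:3,3]=o["tool_pos"]
M=np.linalg.inv(T@H);c["R"],c["t"]=M[:3,:3],M[:3,3]
for p,a,b in red(c,300): q=ray(c,*p,.07);q[2]=.097;print(p.round(),a,b,q.round(4),"tool cm",to_tool(q).round(2))
t=optics.read_camera("top")
for p,a,b in red(t): print("top",p.round(),a,ray(t,*p,.07).round(4))
cv2.imwrite(f"pics/{sys.argv[1]}.png",c["frame"]); print(o["tool_pos"].round(4),o["tool_rot"].round(1))
E
python3 wr.py w2
```

```text
time_s: 7.85
tool_pos: [0.4978, 0.0161, 0.1842]
tool_rot: [-179.0, 0.4, 68.7]
force: [0.1, 0.2, -1.0]
grip_width: 0.087
[262. 244.] 4731 [78 78] [0.5004 0.0033 0.097 ] tool cm [-1.02  0.87  8.71]
top [224. 204.] 294 [0.587  0.2481 0.07  ]
top [387. 219.] 300 [ 0.5371 -0.2151  0.07  ]
[0.4978 0.0161 0.1842] [-179.     0.4   68.7]
```

```bash
python3 -m creep '[[-0.8,0.9,0,0,0,0,1],[0,0,1,0,0,0,1],[0,0,1,0,0,0,1],[0,0,1,0,0,0,1],[0,0,0,0,0,0,1],[0,0,0,0,0,0,1]]'; python3 -c "
from h import *
print(to_tool([.503,.003,.097]).round(2))"
```

```text
time_s: 8.55
tool_pos: [0.5044, 0.0088, 0.1505]
tool_rot: [-178.9, 0.4, 69.2]
force: [-0.4, -0.5, -0.2]
grip_width: 0.0872
[-0.55  0.17  5.35]
```

```bash
python3 -m creep '[[-0.5,0.2,0,0,0,0,1],[0,0,2,0,0,0,1],[0,0,2,0,0,0,1],[0,0,1,0,0,0,1],[0,0,0,0,0,0,1]]'; python3 -c "
from h import *
print(to_tool([.503,.003,.097]).round(2))"
```

```text
time_s: 9.05
tool_pos: [0.5053, 0.0022, 0.1012]
tool_rot: [-179.2, 0.3, 69.2]
force: [0.2, -0.2, 0.7]
grip_width: 0.0874
[-0.   -0.24  0.42]
```

```bash
python3 -m creep '[[0,-0.2,0.3,0,0,0,0.5],[0,0,0.2,0,0,0,0.2],[0,0,0.1,0,0,0,0.2],[0,0,0,0,0,0,0.2],[0,0,0,0,0,0,0.2],[0,0,0,0,0,0,0.2]]' 30; python3 w.py
```

```text
time_s: 9.65
tool_pos: [0.5049, 0.0026, 0.0975]
tool_rot: [-179.4, 0.2, 69.1]
force: [-0.6, -0.2, -3.2]
grip_width: 0.0576
t 9.95 pos [0.5049 0.0026 0.0974] [-179.4    0.2   69.1] w 0.0572 F [-0.09 -0.37 -1.34] sd [0.28 0.58 0.63] eff [-1.400e-01 -3.592e+01  2.080e+00 -2.560e+01 -3.000e-02  1.900e-01
  0.000e+00]
```

```bash
python3 -m creep '[[0,0,-2,0,0,0,0.2],[0,0,-2,0,0,0,0.2],[0,0,-2,0,0,0,0.2],[0,0,-0.5,0,0,0,0.2],[0,0,0,0,0,0,0.2],[0,0,0,0,0,0,0.2]]' 30; python3 w.py
```

```text
time_s: 10.55
tool_pos: [0.5027, 0.0029, 0.1608]
tool_rot: [-179.0, 0.4, 69.2]
force: [0.9, 1.1, -3.0]
grip_width: 0.0569
t 10.85 pos [0.5027 0.0028 0.1609] [-179.     0.4   69.2] w 0.0571 F [ 0.18  0.09 -3.03] sd [0.46 0.66 0.6 ] eff [ 0.000e+00 -3.443e+01  1.440e+00 -2.894e+01  2.000e-02  1.900e-01
  0.000e+00]
```

Middle: about 3.0 N. I'll set it back.

```bash
python3 -m creep '[[0,0,2,0,0,0,0.2],[0,0,2,0,0,0,0.2],[0,0,1,0,0,0,0.2],[0,0,0.4,0,0,0,0.2],[0,0,0,0,0,0,0.2],[0,0,0.3,0,0,0,0.2],[0,0,0.2,0,0,0,0.2]]'; python3 w.py
```

```text
time_s: 11.55
tool_pos: [0.5032, 0.0029, 0.1012]
tool_rot: [-179.1, 0.4, 69.2]
force: [-0.0, 0.0, -2.6]
grip_width: 0.0575
t 11.85 pos [0.5031 0.0029 0.1012] [-179.1    0.4   69.2] w 0.0569 F [-0.02 -0.3  -3.18] sd [0.25 0.37 0.52] eff [ 1.000e-02 -3.652e+01  2.230e+00 -2.648e+01  2.000e-02  1.900e-01
  0.000e+00]
```

```bash
python3 -m creep '[[0,0,0.3,0,0,0,0.2],[0,0,0.2,0,0,0,0.2],[0,0,0.2,0,0,0,0.2]]'; python3 w.py
```

```text
time_s: 12.15
tool_pos: [0.5036, 0.0028, 0.0973]
tool_rot: [-179.1, 0.3, 69.2]
force: [-8.7, -0.9, 22.5]
grip_width: 0.0568
t 12.45 pos [0.5035 0.0027 0.0974] [-179.1    0.3   69.2] w 0.0568 F [-7.16 -0.51 15.12] sd [0.22 0.23 0.25] eff [ -0.21 -29.7    1.7  -23.79  -0.09  -2.27  -0.04]
```

```bash
python3 -m creep '[[0,0,-0.05,0,0,0,0.6],[0,0,0,0,0,0,1],[0,0,0,0,0,0,1],[0,0,0,0,0,0,1]]'; python3 -m creep '[[0,0,-2,0,0,0,1],[0,0,-3,0,0,0,1],[0,0,-4,0,0,0,1],[0,0,-1,0,0,0,1],[0,0,0,0,0,0,1]]'; python3 -c "
from h import *
print(to_tool([.537,-.215,.2]).round(2),env.get_obs()['tool_rot'].round(1))"
```

```text
time_s: 12.85
tool_pos: [0.5048, 0.0028, 0.0991]
tool_rot: [-179.3, 0.2, 69.1]
force: [-0.3, -0.3, -0.4]
grip_width: 0.074
time_s: 13.35
tool_pos: [0.5058, 0.0027, 0.2009]
tool_rot: [-179.1, 0.3, 69.2]
force: [-0.2, 0.1, -0.6]
grip_width: 0.0867
[-19.24  10.67   0.03] [-179.1    0.3   69.2]
```

```bash
python3 -m creep '[[-3,1.7,0,0,0,0,1],[-3,1.7,0,0,0,0,1],[-3,1.7,0,0,0,0,1],[-3,1.7,0,0,0,0,1],[-3,1.7,0,0,0,0,1],[-2,1,0,0,0,0,1],[-0.5,0.3,0,0,0,0,1],[0,0,0,0,0,0,1],[0,0,0,0,0,0,1]]'; python3 wr.py w3
```

```text
time_s: 14.25
tool_pos: [0.5328, -0.1981, 0.188]
tool_rot: [-178.4, 0.5, 69.5]
force: [0.3, 0.4, -0.6]
grip_width: 0.0867
[528.  95.] 5558 [73 95] [ 0.4991 -0.0112  0.097 ] tool cm [16.37 -9.41  9.25]
[255. 242.] 4586 [77 77] [ 0.533  -0.2155  0.097 ] tool cm [-1.58  0.9   9.09]
top [224. 204.] 293 [0.5871 0.2482 0.07  ]
top [310. 232.] 296 [0.5038 0.0033 0.07  ]
[ 0.5328 -0.1981  0.188 ] [-178.4    0.5   69.5]
```

View pics/w3.png

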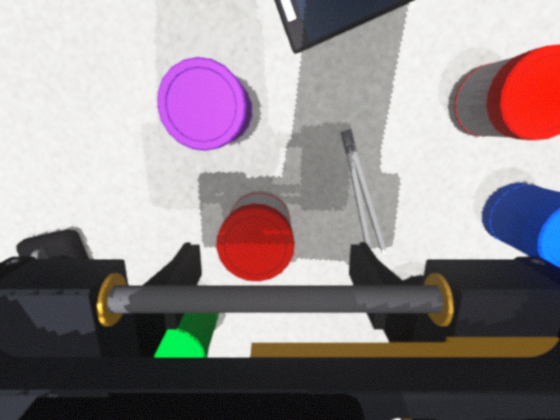

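Wrist view: the right tin's lid is at (255,242). Purple (203,103), green (190,335), and the tweezers (360,190) are clear of the finger paths. I'll align and also take out the 1.6° tilt.

```bash
python3 -m creep '[[-1.4,1,0,-0.01,-0.026,0,1],[0,0,1,0,0,0,1],[0,0,1,0,0,0,1],[0,0,1,0,0,0,1],[0,0,0,0,0,0,1],[0,0,0,0,0,0,1]]'; python3 -c "
from h import *
print(to_tool([.5355,-.215,.099]).round(2))"
```

```text
time_s: 14.95
tool_pos: [0.5374, -0.2125, 0.1549]
tool_rot: [-178.9, 2.0, 69.9]
force: [0.1, -0.6, -0.0]
grip_width: 0.0873
[-0.1   0.01  5.6 ]
```

```bash
cat > lv.py <<'E'
from h import *
from scipy.spatial.transform import Rotation as Ro
o=env.get_obs();d=Ro.from_euler('xyz',o["tool_rot"],degrees=True).inv().apply([0,0,-1])
print("level rotvec",np.cross([0,0,1],d).round(3))
E
python3 lv.py
```

```text
level rotvec [-0.018  0.035  0.   ]
```

```bash
python3 -m creep '[[0,0,0,-0.018,0.035,0,1],[0,0,0,0,0,0,1],[0,0,0,0,0,0,1]]'; python3 lv.py; python3 -c "
from h import *
print(to_tool([.5355,-.215,.099]).round(2))"
```

```text
time_s: 15.25
tool_pos: [0.5376, -0.2121, 0.1549]
tool_rot: [-180.0, -0.1, 70.0]
force: [-0.2, 0.4, 0.9]
grip_width: 0.0871
level rotvec [-0.001 -0.001  0.   ]
[-0.35 -0.09  5.59]
```

```bash
python3 -m creep '[[-0.3,-0.1,1,0,0,0,1],[0,0,2,0,0,0,1],[0,0,2,0,0,0,1],[0,0,0,0,0,0,1],[0,0,0,0,0,0,1]]'; python3 -c "
from h import *
print(to_tool([.5355,-.215,.099]).round(2))"
```

```text
time_s: 15.75
tool_pos: [0.5362, -0.2148, 0.103]
tool_rot: [180.0, 0.0, 70.0]
force: [0.0, -0.3, 0.9]
grip_width: 0.0872
[-0.04 -0.06  0.4 ]
```

```bash
python3 -m creep '[[0,0,0.3,0,0,0,0.5],[0,0,0.1,0,0,0,0.2],[0,0,0,0,0,0,0.2],[0,0,0,0,0,0,0.2],[0,0,0,0,0,0,0.2],[0,0,0,0,0,0,0.2]]' 30; python3 -m creep '[[0,0,-2,0,0,0,0.2],[0,0,-2,0,0,0,0.2],[0,0,-2,0,0,0,0.2],[0,0,-0.5,0,0,0,0.2],[0,0,0,0,0,0,0.2],[0,0,0,0,0,0,0.2]]' 30; python3 w.py
```

```text
time_s: 16.35
tool_pos: [0.5374, -0.2155, 0.1012]
tool_rot: [179.8, 0.1, 70.0]
force: [0.5, 0.2, -2.0]
grip_width: 0.0572
time_s: 16.95
tool_pos: [0.5349, -0.2139, 0.1647]
tool_rot: [-179.9, 0.0, 70.0]
force: [0.1, -1.4, -2.1]
grip_width: 0.0568
t 17.25 pos [ 0.5349 -0.214   0.1648] [-1.798e+02  1.000e-01  7.000e+01] w 0.0568 F [-0.12  0.02 -2.59] sd [0.36 0.38 0.17] eff [ 1.000e-02 -4.076e+01  4.490e+00 -2.906e+01  6.000e-02  8.000e-02
  0.000e+00]
```

Right: about 2.6 N. So the left tin is clearly the heaviest (6.6 N, against 3.0 and 2.6). I'll set the right one back.

```bash
python3 -m creep '[[0,0,2,0,0,0,0.2],[0,0,2,0,0,0,0.2],[0,0,1,0,0,0,0.2],[0,0,0.4,0,0,0,0.2],[0,0,0.4,0,0,0,0.2],[0,0,0.2,0,0,0,0.2],[0,0,0.1,0,0,0,0.2]]'; python3 w.py
```

```text
time_s: 17.95
tool_pos: [0.536, -0.2145, 0.1026]
tool_rot: [-180.0, 0.1, 70.0]
force: [-0.5, 0.3, -1.5]
grip_width: 0.0567
t 18.25 pos [ 0.5359 -0.2144  0.1027] [-1.8e+02  1.0e-01  7.0e+01] w 0.057 F [ 0.14  0.09 -1.9 ] sd [0.61 0.42 0.56] eff [ 1.000e-02 -4.290e+01  5.400e+00 -2.678e+01  5.000e-02  7.000e-02
  0.000e+00]
```

```bash
python3 -m creep '[[0,0,0.2,0,0,0,0.2],[0,0,0.2,0,0,0,0.2]]'; python3 w.py
```

```text
time_s: 18.45
tool_pos: [0.5363, -0.2147, 0.1011]
tool_rot: [180.0, -0.0, 70.0]
force: [-8.5, 3.5, 22.2]
grip_width: 0.0573
t 18.75 pos [ 0.5363 -0.2147  0.1012] [180.  -0.  70.] w 0.0571 F [-5.53  1.74 11.49] sd [0.43 0.55 0.3 ] eff [ -0.08 -36.88   4.51 -24.67  -0.1   -1.91  -0.04]
```

```bash
python3 -m creep '[[0,0,-0.05,0,0,0,0.6],[0,0,0,0,0,0,1],[0,0,0,0,0,0,1],[0,0,0,0,0,0,1]]'; python3 -m creep '[[0,0,-2,0,0,0,1],[0,0,-3,0,0,0,1],[0,0,-4,0,0,0,1],[0,0,-1,0,0,0,1],[0,0,0,0,0,0,1]]'; python3 -c "
from h import *
print(to_tool([.588,.249,.2]).round(2),env.get_obs()['tool_rot'].round(1))"
```

```text
time_s: 19.15
tool_pos: [0.5374, -0.2151, 0.1029]
tool_rot: [179.8, -0.0, 70.0]
force: [-0.0, -0.2, 0.6]
grip_width: 0.0736
time_s: 19.65
tool_pos: [0.5366, -0.2148, 0.2044]
tool_rot: [180.0, 0.0, 70.0]
force: [-0.2, 0.1, -0.7]
grip_width: 0.0868
[ 45.35 -11.     0.41] [180.   0.  70.]
```

```bash
python3 -m creep '[[4,-1,-0.2,0,0,0,1],[4,-1,-0.2,0,0,0,1],[4,-1,-0.2,0,0,0,1],[4,-1,-0.2,0,0,0,1],[4,-1,0,0,0,0,1],[4,-1,0,0,0,0,1],[4,-1,0,0,0,0,1],[4,-1,0,0,0,0,1],[4,-1,0,0,0,0,1],[3,-0.7,0,0,0,0,1],[1,0,0,0,0,0,1],[0,0,0,0,0,0,1],[0,0,0,0,0,0,1]]'; python3 lv.py; python3 wr.py w4
```

```text
time_s: 20.95
tool_pos: [0.5775, 0.206, 0.1909]
tool_rot: [-179.0, 0.9, 69.7]
force: [0.7, 1.0, 0.9]
grip_width: 0.0874
level rotvec [-0.018  0.015  0.   ]
[335. 220.] 4665 [79 77] [0.5832 0.249  0.097 ] tool cm [ 4.42 -0.82  9.34]
[ 20. 226.] 2664 [47 73] [0.5067 0.0239 0.097 ] tool cm [-19.34  -0.17   9.7 ]
top [386. 219.] 302 [ 0.5367 -0.2129  0.07  ]
top [310. 232.] 297 [0.5038 0.0034 0.07  ]
[0.5775 0.206  0.1909] [-179.     0.9   69.7]
```

```bash
python3 -m creep '[[2,-0.3,0,-0.018,0.015,0,1],[1.8,-0.3,0,0,0,0,1],[0,0,0,0,0,0,1],[0,0,0,0,0,0,1]]'; python3 lv.py; python3 wr.py w5
```

```text
time_s: 21.45
tool_pos: [0.5871, 0.2425, 0.192]
tool_rot: [179.8, -0.1, 69.3]
force: [0.0, -1.0, -0.0]
grip_width: 0.0869
level rotvec [ 0.004 -0.002  0.   ]
[284. 221.] 4583 [78 77] [0.5842 0.2503 0.097 ] tool cm [ 0.56 -0.56  9.5 ]
top [386. 219.] 301 [ 0.5368 -0.213   0.07  ]
top [310. 232.] 296 [0.5038 0.0035 0.07  ]
[0.5871 0.2425 0.192 ] [ 1.798e+02 -1.000e-01  6.930e+01]
```

```bash
python3 -m creep '[[0.5,-0.3,0.5,0,0,0,1],[0,0,2,0,0,0,1],[0,0,2,0,0,0,1],[0,0,0,0,0,0,1],[0,0,0,0,0,0,1]]'; python3 lv.py; python3 -c "
from h import *
print(to_tool([.586,.2495,.099]).round(2))"
```

```text
time_s: 22.05
tool_pos: [0.5864, 0.2481, 0.146]
tool_rot: [179.8, -0.2, 69.2]
force: [1.5, -0.1, -0.0]
grip_width: 0.0872
level rotvec [ 0.004 -0.003  0.   ]
[ 0.1 -0.1  4.7]
```

```bash
python3 -m creep '[[0.1,-0.1,2,0,0,0,1],[0,-0.1,2,0,0,0,1],[0,0,0.8,0,0,0,1],[0,0,0,0,0,0,1],[0,0,0,0,0,0,1]]'; python3 -c "
from h import *
print(to_tool([.586,.2495,.099]).round(2))"; python3 -m creep '[[0,0,0.3,0,0,0,0.5],[0,0,0.1,0,0,0,0.2],[0,0,0,0,0,0,0.2],[0,0,0,0,0,0,0.2],[0,0,0,0,0,0,0.2],[0,0,0,0,0,0,0.2]]' 35
```

```text
time_s: 22.55
tool_pos: [0.588, 0.2509, 0.1022]
tool_rot: [179.5, -0.5, 69.1]
force: [-0.2, -0.7, 0.3]
grip_width: 0.0869
[-0.21 -0.14  0.32]
time_s: 23.15
tool_pos: [0.5893, 0.2498, 0.101]
tool_rot: [179.3, -0.6, 69.1]
force: [-0.1, 0.7, -0.1]
grip_width: 0.058
```

```bash
python3 -m creep '[[0,0,-1,0,0,0,0.2],[0,0,-2,0,0,0,0.2],[0,0,-2,0,0,0,0.2],[0,0,-2,0,0,0,0.2],[0,0,-2,0,0,0,0.2],[0,0,-2,0,0,0,0.2],[0,0,-2,0,0,0,0.2],[0,0,-2,0,0,0,0.2],[0,0,-2,0,0,0,0.2],[0,0,-2,0,0,0,0.2],[0,0,-2,0,0,0,0.2],[0,0,-2,0,0,0,0.2],[0,0,-1,0,0,0,0.2],[0,0,-0.5,0,0,0,0.2],[0,0,0,0,0,0,0.2],[0,0,0,0,0,0,0.2],[0,0,0,0,0,0,0.2]]' 35; python3 w.py; python3 wr.py w6; python3 - <<'E'
from h import *
s=optics.read_camera("side");cv2.imwrite("pics/side1.png",s["frame"])
E
```

```text
time_s: 24.85
tool_pos: [0.5768, 0.251, 0.3391]
tool_rot: [-179.1, 0.6, 69.3]
force: [0.1, 0.1, -6.3]
grip_width: 0.0585
t 25.15 pos [0.5771 0.2512 0.34  ] [-179.2    0.6   69.3] w 0.0582 F [-0.09  0.25 -6.51] sd [0.33 0.33 0.32] eff [ 1.000e-02 -4.966e+01  2.450e+00 -3.481e+01 -4.000e-02  2.200e-01
  0.000e+00]
[ 72. 200.] 1795 [50 46] [0.5018 0.0064 0.097 ] tool cm [-25.32   1.94  24.53]
[275. 261.] 5422 [125  63] [0.6674 0.214  0.097 ] tool cm [-0.06 10.09 24.18]
[274. 325.] 2399 [110  29] [0.7591 0.1783 0.097 ] tool cm [-0.16 19.94 24.04]
top [386. 219.] 301 [ 0.5368 -0.213   0.07  ]
top [310. 232.] 293 [0.5038 0.0034 0.07  ]
[0.5771 0.2512 0.34  ] [-179.2    0.6   69.3]
```

View pics/side1.png

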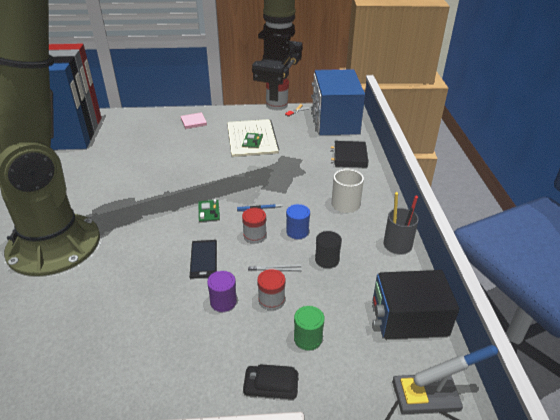

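The side view shows the left tin upright in the gripper at (278,98), about 24 cm up. The other two stand in place at (254,225) and (271,290), and nothing else has shifted. Handing in.

```bash
python3 -c "
from h import *
o=env.get_obs();print(o['time_s'],o['tool_pos'],o['force'],o['joint_velocities'].round(2));order.sign_off()"
```

```text
25.3 [0.57715112 0.25114578 0.34024997] [ 0.46124438  0.34880379 -6.18740103] [-0.11 -0.1  -0.06 -0.05 -0.03  0.04  0.07]
the job is handed in; nothing more can be done
```

I lifted the tins left, middle, right, each about 6 cm, and set each one back. At the wrist they weighed about 6.6 N, 3.0 N and 2.6 N, so the left tin is the heaviest. I picked it up again and handed in at 25.3 s while holding it.

- **Held tin:** its underside is about 24 cm above the desk, within about 1° of upright and still. The grip is 35 N, and the wrist still reads about 6.5 N.
- **Other two tins:** both stand within 3 mm of their starts in the top view.
- **Other things on the desk:** they looked unmoved in the last side picture; I did not measure them.
- **Disagreements:** wrist and top camera positions differed by up to 5 mm, and I used values in between. The commanded moves overshot by a few millimetres and were corrected from the readings.
- **Setting down:** contact forces were brief, up to about 22 N.

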